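Third hand for the coat-shelf bracket

TASK

A small coat shelf is being put together upside down on the worktop. Stand the loose wooden bracket on the shelf board between the pencil lines, square to the upright peg rail with its wall leg flat against the rail, taking care not to ram the rail or disturb the other things. Then be my third hand: keep it pressed flush against the rail with a steady push of about 15 newtons while I drive the screws from behind; the program finishes while still holding and pushing, do not let go.

Things in the scene. Friction and masses are not known exactly. Their poses are not given: they have to be found in the camera images.
- bracket: the loose pine bracket, about 0.14 kg, standing upright on the worktop left or right of the shelf; an open triangle from the side, 28 mm wide (y). Foot 130 mm long (x), 20 mm high; wall leg 20 mm thick rises at the +x end to 105 mm height; diagonal brace between them. Origin: centre of the foot's underside, z up. The wall leg's back, to go against the rail, is the plane x = +65 mm
- brace (a point): middle of the loose bracket's straight diagonal brace, at x -1, z +55 mm from the bracket's origin; axes as the bracket. The brace, 28 mm wide and 20 mm thick, rises from the foot's -x end (x -50, z 18 mm) to the top of the wall leg (x 48, z 92 mm). A good place to grip from above, across the 28 mm
- shelf: the shelf board, pine, 170 mm deep (x), 400 mm long (y), 18 mm thick, lying upside down on a 4 mm black rubber mat (210 x 440 mm); it is held fast and does not shift. Origin: on the worktop under the board's centre; the board's upper face is 22 mm above the worktop. Bare wood: a bracket bearing down on it drags. x points from the robot's side towards the rail
- rail: the darker peg rail fixed upright along the board's far edge: 18 mm thick, 400 mm long (y), 70 mm high above the board, rigid. Origin: foot of its near face at mid-length, at the board's upper face; x points square into the rail, away from the robot. Two round pegs, up to 22 mm thick, stick out 58 mm towards the robot at y = -50 and +50 mm, 40 mm above the board
- marks: the pencilled place for the loose bracket near the free end of the board: two thin pencil lines 31 mm apart, running front to back over the board and up the rail, with two small screw holes in the rail between them. Origin: where the bracket's origin belongs, on the board's upper face midway between the lines, 65 mm before the rail's near face; x points square into the rail, z up
- fitted_bracket: a second, identical bracket already screwed on at the board's other end (fixed), same origin and axes as the loose one; the place and this bracket are 150 mm either side of the board's middle; which end is which varies
- screw_tray: an open grey plastic tray of screws, 110 x 80 x 28 mm, loose, standing left or right of the shelf, across it from the loose bracket. Origin: centre of the underside
- driver: a grey and black cordless driver lying on its side on the worktop beyond the rail, 54 mm high, loose: barrel, chuck and bit along its y (at x -30 mm, y 0 to 185 mm), handle and battery towards +x (to x 122 mm). Origin: on the worktop, beside the barrel's rear end
- jar: a glass jar with a steel lid, 66 mm in diameter and 80 mm tall, loose, standing beyond the right-hand end of the shelf. Origin: centre of the underside

How it is judged (in metres and radians):
On the way, in this order (a step that is already met when the one before it is completed fails the run):
1. the loose bracket is lifted clear of the worktop (height (world z) of bracket above 0.03 m and angle between bracket's own z axis and vertical below 0.5 rad), for 0.1 s.
2. it stands on the board at the pencil lines, pressed against the rail with 7 to 23 N (z of bracket in the frame of marks below 0.0025 m and y of bracket in the frame of marks between -0.005 and 0.005 m and contact force between bracket and rail between 7 and 23 N), for 0.3 s.
At the end, for the whole second after the job is handed in: The loose bracket stands on the board (foot within 2.5 mm of seated) midway between the pencil lines within 5 mm, wall leg within 2.5 mm of the rail, square and upright within 0.04 rad, at rest, while the robot still holds it and presses it against the rail with 7 to 23 N through the last second (all of step 2 and z of bracket in the frame of marks above -0.0025 m and x of bracket in the frame of marks between -0.0025 and 0.0025 m and angle between the x axis of bracket and the x axis of marks, either way round below 0.04 rad and angle between bracket's own z axis and vertical below 0.04 rad and contact force between the fingers and bracket above 2 N and linear speed of bracket below 0.01 m/s); the arm keeps its last pose, push and grip.
It fails at once if the bracket is rammed into the rail (over 45 N) (contact force between bracket and rail above 45 N).
It fails at once if the screw tray is pushed about (over 20 mm) (distance of screw_tray from where it was at the start of the episode above 0.02 m).
It fails at once if the cordless driver is pushed about (over 20 mm) (distance of driver from where it was at the start of the episode above 0.02 m).
It fails at once if the glass jar is pushed about or knocked over (distance of jar from where it was at the start of the episode above 0.02 m or angle between jar's own z axis and vertical above 0.4 rad).
It also fails if it takes over 61 s, if anything falls off the work surface, if the arm or the gripper's body presses on something with over 40 N, if the wrist force passes 120 N, or if a joint passes its speed limit or range.

ROBOT

A 6-joint arm with a two-finger parallel gripper is mounted at the origin on the work surface. World frame = base frame: x ahead of the robot, y to its left, z up, the work surface at z = 0. Lengths are in mm, angles in rad, forces in N, time in s.
With the tool pointing down it reaches from about 325 to 775 mm from the base axis. Payload 5.5 kg.
Tool frame: the origin (TCP) lies on the centre line of the jaws, within the pads' length; the fingertips stand 19 mm ahead of it and the grasp point (between the pads) is the TCP (bot.tip_reach is the distance from the TCP to the fingertips, in mm); z points along the fingers, y is the line along which they close (so a half turn about z gives the same grasp; the last joint's range is limited). The gripper opens to 88 mm and grips with 3 to 60 N. Pads are 20 mm wide; open, the fingers measure 115 mm over their backs; the gripper's body (75 mm by 178 mm) begins 61 mm behind the grasp point.
Start: joints at [-1.346, 0.091, 1.231, -0, 1.82, -0.057], TCP at [166.85, -576.348, 241.631] pointing down, gripper open.
Joint ranges: [-2.87, 2.87], [-0.86, 2.18], [0.17, 2.46], [-1.51, 4.65], [0.06, 2.69], [-2.65, 2.65]. Speed limits (rad/s): [2.57, 2.57, 3.01, 3.14, 3.14, 3.14].

INTERFACE

Orientations are given as a rotation vector (axis times angle).
In Python, from cell import bot gives the robot as it stands.
- The arm moves only by the tool drive_effector, called after ">>>" by a JSON object that holds its "api" and its "payload". Schema: {"type":"object","properties":{"steps":{"type":"array","items":{"type":"object","properties":{"pos":{"type":"array","items":{"type":"number"},"minItems":3,"maxItems":3},"turn":{"type":"number"},"aperture":{"type":"number"}},"additionalProperties":false,"required":["aperture"]},"minItems":1,"maxItems":8},"only":{"type":"string"},"quiet":{"type":"boolean"},"lines":{"type":"string"}},"required":["steps"],"additionalProperties":false}. steps is a list of rows, 1 to 8 of them, each an object with the fields pos (a list: dx, dy, dz in shares of the most that a row can go, 1 being 62.5 mm), turn (a turn about the tool's z in units of 0.05 rad), aperture (the finger opening in mm); a field left out counts as zero (the opening has to be given); each row shifts and turns the commanded pose from where the row before left it, along the tool's axes as they then stand; what a row does not reach is not made up. A row lasts 1/8 s, in which the tool goes at most 62.5 mm and 0.188 rad, less where a joint would pass 70% of its speed; a pose out of reach is approached as far as the arm can. The fingers move at their own pace and stop on an object; the grip force is fixed at half the most. Time passes only in rows, so rows that do not move let the fingers close. The tool returns the time, the measured TCP pose, the force, the opening and the grip force at its end. only (a regular expression) keeps the lines of the reply that match it, lines (a string "A,B") keeps lines A to B, and quiet returns only ok. Input that does not fit is refused with a message, and nothing moves.
- bot.get_state(): the state, without advancing time (a new reading comes with each control period).
- bot.snapshot(name): name is "side" or "top" or "wrist"; returns (picture, depth): 480x640x3 uint8, red, green, blue; 480x640 float32, mm along the optical axis (not along the pixel's ray), 0 where there is no reading.
- bot.get_calibration(name): a dict with "fx", "fy", "cx", "cy" (pixels), "eye" and "orientation" of the camera in the world; the wrist camera has in their place "mount" (4x4, takes a point from camera to tool coordinates, whose origin is the TCP and whose axes are the flange's). Camera axes: x right, y down, z forward; pixel columns grow to the right and rows downward; lengths in mm; the calibration is good to about 2 mm. A picture is of the moment at which its call begins: read the wrist's pose just before it. get_calibration takes no time and is no camera call.
- bot.close_job(): hands the job in; it is judged then, once.
The state is a dict: "time": time; "joint_pos": joint angles; "qd": joint speeds; "effort": joint torques, N m; "tcp_pos": TCP position; "tcp_rot": TCP orientation; "wrist_force": force on the tool from outside, world axes, zero at the start; "torque": the same for the moment, N m; "finger_gap": finger opening in mm; "grip_force": force on a finger pad.
Only numpy, scipy, OpenCV 4.12 (cv2) and the standard library are available. Lean on these libraries where they do the work, as an engineer would, in place of code of your own. Each camera call takes 0.05 s, during which the arm holds its last target. There are 200 camera calls.

## Working session

There is one attempt and no reset: what is moved stays moved. The work goes in short steps, Python scripts to look and compute and a tool call to move; the robot and the scene stay as the last step left them, time stands still between calls to the robot, and variables do not carry over. Pictures are saved under pics/ and viewed, at most 10 in all, crops included, and the job is handed in when it is done.

```bash
ls; mkdir -p pics; python3 - <<'E'
from cell import bot
import cv2,numpy as np
for n in("top","side"):
    p,d=bot.snapshot(n); np.savez(f"pics/{n}.npz",p=p,d=d); cv2.imwrite(f"pics/{n}.png",p[:,:,::-1])
    print(bot.get_calibration(n))
s=bot.get_state();print(s["time"],s["tcp_pos"],s["tcp_rot"],s["wrist_force"])
E
```

```text
cell.py
pics
{'fx': 485.55957152265586, 'fy': 485.55957152265586, 'cx': 319.05145381093934, 'cy': 244.0627716705457, 'eye': array([ 512.10568164,  -27.80361548, 1030.5572261 ]), 'orientation': array([-2.16688697,  2.15710445, -0.12181143])}
{'fx': 471.96239985242636, 'fy': 471.96239985242636, 'cx': 316.56820140581146, 'cy': 243.6011498349117, 'eye': array([ 544.88242272, -720.95799346,  723.66917992]), 'orientation': array([-2.32611864,  0.16744242, -0.06612934])}
0.1 [ 166.77211438 -576.12766369  240.63358593] [-3.10876301e+00 -4.40910013e-01  2.53903661e-04] [0.11895146 0.49318802 0.30949968]
```

View pics/top.png

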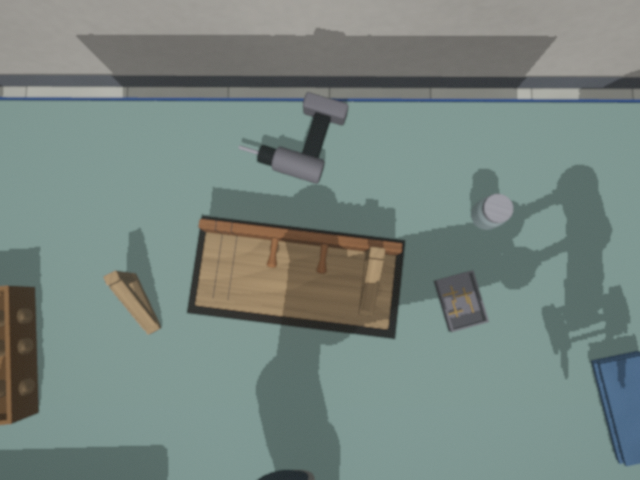

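View pics/side.png

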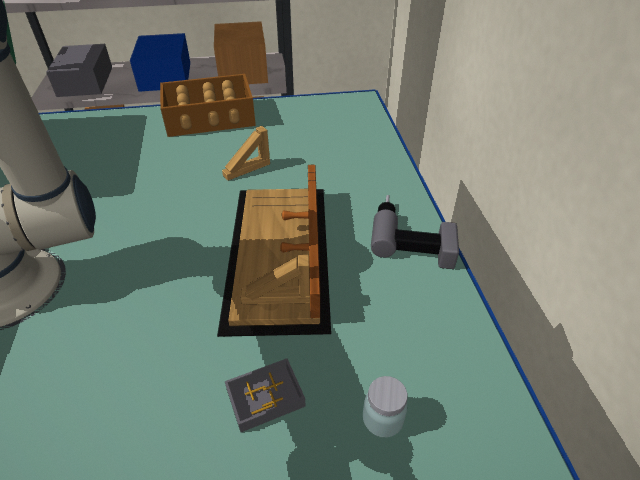

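The top view (robot at the bottom, +x up, +y left) shows the loose bracket near (133,302), with its wall leg at the upper-left end (112,278). The pencil lines are near (225,262) at the left end of the board. The pegs are at (273,252) and (323,258), the fitted bracket at (375,265), the tray at (460,300), the jar at (495,212) and the driver at (300,160). The side view agrees.

```bash
cat > h.py <<'E'
import numpy as np,cv2
from scipy.spatial.transform import Rotation as R
from cell import bot
def pose(n,st=None):
    c=bot.get_calibration(n)
    if n!="wrist": return c,R.from_rotvec(c["orientation"]).as_matrix(),np.array(c["eye"])
    M=np.array(c["mount"]);Rt=R.from_rotvec(st["tcp_rot"]).as_matrix()
    return c,Rt@M[:3,:3],Rt@M[:3,3]+np.array(st["tcp_pos"])
def cloud(n,d,st=None):
    c,Rm,e=pose(n,st);v,u=np.mgrid[:480,:640]
    P=np.stack([(u-c["cx"])/c["fx"]*d,(v-c["cy"])/c["fy"]*d,d],-1)
    W=P@Rm.T+e; W[d<=0]=np.nan; return W
def plane(n,uv,z,st=None):
    c,Rm,e=pose(n,st);uv=np.atleast_2d(np.float64(uv))
    r=np.c_[(uv[:,0]-c["cx"])/c["fx"],(uv[:,1]-c["cy"])/c["fy"],np.ones(len(uv))]@Rm.T
    return e+r*((z-e[2])/r[:,2])[:,None]
def px(n,P,st=None):
    c,Rm,e=pose(n,st);q=(np.atleast_2d(P)-e)@Rm
    return np.c_[q[:,0]/q[:,2]*c["fx"]+c["cx"],q[:,1]/q[:,2]*c["fy"]+c["cy"]]
def rect(xy):
    (c,s,a)=cv2.minAreaRect(np.float32(xy)); return np.round(c,1),np.round(s,1),round(a,2)
E
python3 - <<'E'
from h import *
f=np.load("pics/top.npz");p,d=f["p"],f["d"];W=cloud("top",d)
hsv=cv2.cvtColor(p,cv2.COLOR_RGB2HSV)
v,u=np.mgrid[:480,:640]
print("table z",np.nanmedian(W[380:420,150:230,2]), "board z",np.nanmedian(W[290:310,260:300,2]))
print("hsv bracket",hsv[310,140],"rail",hsv[235,250],"board",hsv[295,280],"mat",hsv[324,300])
wood=(hsv[...,0]<25)&(hsv[...,1]>90)
b=wood&(u>95)&(u<170)&(v>255)&(v<345)
X=W[b];X=X[X[:,2]>8];print("bracket",len(X),rect(X[:,:2]),np.percentile(X[:,2],[2,50,98]))
t=X[X[:,2]>100];print(" legtop",len(t),t.mean(0),rect(t[:,:2]))
for z0 in(20,40,60,80):
    t=X[abs(X[:,2]-z0)<6];print(z0,t.mean(0),len(t))
r=(u>190)&(u<415)&(v>205)&(v<262)&(abs(W[...,2]-92)<5)
X=W[r];print("rail",len(X),rect(X[:,:2]),np.median(X[:,2]))
k=((hsv[...,2]<35)&(u>180)&(u<415)&(v>205)&(v<345)|wood&(u>190)&(u<405)&(v>215)&(v<335))
m=cv2.morphologyEx(k.astype(np.uint8),cv2.MORPH_OPEN,np.ones((3,3)))
uv=np.c_[u[m>0],v[m>0]];Q=plane("top",uv,4);print("mat",rect(Q[:,:2]))
E
```

```text
table z 0.4118965698348802 board z 22.113512147035863
hsv bracket [ 18  82 168] rail [ 13 125 118] board [ 18  87 150] mat [12 31 41]
  File "<stdin>", line 9, in <module>
    return _quantile_unchecked(
        a, q, axis, out, overwrite_input, method, keepdims, weights)
    return _ureduce(a,
                    func=_quantile_ureduce_func,
    ...<5 lines>...
                    overwrite_input=overwrite_input,
                    method=method)
    r = func(a, **kwargs)
    result = _quantile(arr,
                       quantiles=q,
    ...<2 lines>...
                       out=out,
                       weights=wgt)
    slices_having_nans = np.isnan(arr[-1, ...])
                                  ~~~^^^^^^^^^
IndexError: index -1 is out of bounds for axis 0 with size 0
```
Depth heights are right to within 1 mm. I'll lower the saturation threshold.

```bash
python3 - <<'E'
from h import *
f=np.load("pics/top.npz");p,d=f["p"],f["d"];W=cloud("top",d)
hsv=cv2.cvtColor(p,cv2.COLOR_RGB2HSV)
v,u=np.mgrid[:480,:640]
wood=(hsv[...,0]<25)&(hsv[...,1]>60)
b=wood&(u>95)&(u<170)&(v>255)&(v<345)
X=W[b];X=X[X[:,2]>8];print("bracket",len(X),rect(X[:,:2]),np.percentile(X[:,2],[2,50,98]))
t=X[X[:,2]>100];print(" legtop",len(t),t.mean(0),rect(t[:,:2]))
for z0 in(20,40,60,80):
    t=X[abs(X[:,2]-z0)<6];print(z0,t.mean(0),len(t))
r=(u>190)&(u<415)&(v>205)&(v<262)&(abs(W[...,2]-92)<5)
X=W[r];print("rail",len(X),rect(X[:,:2]),np.median(X[:,2]))
k=((hsv[...,2]<60)&(u>180)&(u<415)&(v>205)&(v<345)|wood&(u>190)&(u<405)&(v>215)&(v<335))
m=cv2.morphologyEx(k.astype(np.uint8),cv2.MORPH_OPEN,np.ones((3,3)))
uv=np.c_[u[m>0],v[m>0]];Q=plane("top",uv,4);print("mat",rect(Q[:,:2]))
s=bot.get_state();print(bot.get_calibration("wrist"))
print(R.from_rotvec(s["tcp_rot"]).as_matrix().round(3))
E
```

```text
bracket 1412 (array([503.5, 342.8]), array([127.6,  28.6]), 27.55) [ 17.36654486  58.83499332 106.86628259]
 legtop 156 [550.62605896 367.01545084 104.92397093] (array([549. , 367.3]), array([24.4, 27.4]), 23.9)
20 [506.18282785 336.34118944  20.27372925] 280
40 [482.91917877 328.51511593  39.68013846] 160
60 [501.57534105 338.27980008  60.07215657] 158
80 [522.96896382 348.90275793  79.83598774] 164
rail 1860 (array([627.1,  12.7]), array([399.8,  37. ]), 83.22) 91.82113478937765
mat (array([561.8,  23.1]), array([439.8, 206.2]), 83.27)
{'fx': 358.2142554881643, 'fy': 358.2142554881643, 'cx': 321.56627035161785, 'cy': 245.06311102446128, 'mount': array([[ 4.52091184e-04, -9.68713250e-01, -2.48182261e-01,
         6.66724960e+01],
       [ 9.99998950e-01,  7.79670895e-04, -1.22162969e-03,
         1.11355926e-01],
       [ 1.37690935e-03, -2.48181449e-01,  9.68712585e-01,
        -1.43511168e+02],
       [ 0.00000000e+00,  0.00000000e+00,  0.00000000e+00,
         1.00000000e+00]])}
[[ 0.961  0.278 -0.   ]
 [ 0.278 -0.961  0.002]
 [ 0.    -0.002 -1.   ]]
```

Everything agrees with the given sizes: bracket centre about (503,343) with yaw about 0.48, shelf yaw about -0.117. I'll move the wrist over the bracket, first outward and then across.

Careful with the scale: shifts go in shares of 62.5 mm and turns go in units of 0.05 rad. That gives: -54 mm is -0.864, 50 mm is 0.8.

>>> {"api": "drive_effector", "payload": {"steps": [{"pos": [0.8, 0, 0], "aperture": 88}, {"pos": [0.8, 0, 0], "aperture": 88}, {"pos": [0.8, 0, 0], "aperture": 88}, {"pos": [0.8, 0, 0], "aperture": 88}, {"pos": [0.8, 0, 0], "aperture": 88}, {"pos": [0.368, -0.864, 0], "aperture": 88}, {"pos": [0.368, -0.864, 0], "aperture": 88}, {"pos": [0.368, -0.864, 0], "aperture": 88}]}}

```text
time: 1.1
tcp_pos: [428.3, -330.1, 240.7]
tcp_rot: [-3.109, -0.441, 0.001]
wrist_force: [0.7, 0.7, 0.2]
finger_gap: 87.6
grip_force: 0.0
```

>>> {"api": "drive_effector", "payload": {"steps": [{"pos": [0.368, -0.864, 0], "aperture": 88}, {"pos": [0.368, -0.864, 0], "aperture": 88}, {"pos": [0.368, -0.864, 0], "aperture": 88}, {"pos": [0.368, -0.864, 0], "aperture": 88}, {"pos": [0.368, -0.864, 0], "aperture": 88}, {"pos": [0.368, -0.864, 0], "aperture": 88}]}}

```text
time: 1.85
tcp_pos: [470.4, 19.4, 241.3]
tcp_rot: [3.111, 0.441, -0.0]
wrist_force: [-0.1, 0.2, -0.4]
finger_gap: 87.9
grip_force: 0.0
```

In the tool's units: -38 mm is -0.608, 36 mm is 0.576, 0.1 rad is 2.

>>> {"api": "drive_effector", "payload": {"steps": [{"pos": [0.576, -0.608, 0], "turn": 2, "aperture": 88}, {"pos": [0.576, -0.608, 0], "turn": 2, "aperture": 88}, {"pos": [0.576, -0.608, 0], "turn": 2, "aperture": 88}, {"turn": 2, "aperture": 88}, {"aperture": 88}, {"aperture": 88}]}}

```text
time: 2.6
tcp_pos: [555.8, 148.4, 241.7]
tcp_rot: [3.136, -0.183, 0.0]
wrist_force: [0.1, -0.2, 0.6]
finger_gap: 88.0
grip_force: 0.0
```

```bash
python3 - <<'E'
from h import *
s=bot.get_state();p,d=bot.snapshot("wrist");np.savez("pics/w1.npz",p=p,d=d,tcp_rot=s["tcp_rot"],tcp_pos=s["tcp_pos"]);cv2.imwrite("pics/w1.png",p[:,:,::-1])
E
```

```text
(no output)
```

View pics/w1.png

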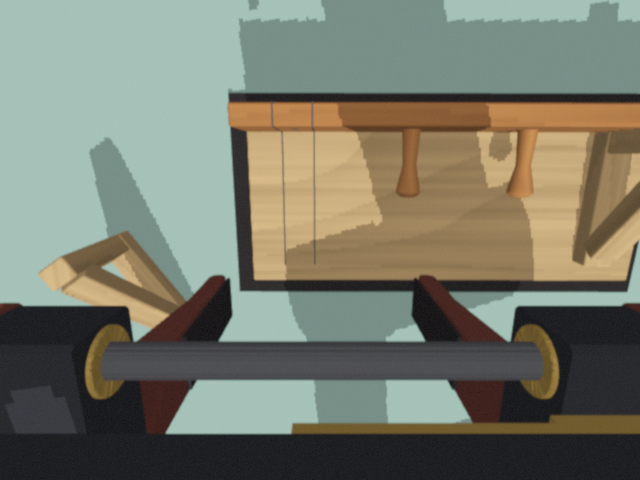

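The wrist view shows the pencil lines on the board running from about (282,132) to (285,263) and from (314,132) to (314,263). The rail's foot is at row ~131. The pegs are at columns 408 and 522, and the loose bracket is at lower left.

```bash
python3 - <<'E'
from h import *
f=np.load("pics/w1.npz");p,d=f["p"],f["d"];st=dict(tcp_rot=f["tcp_rot"],tcp_pos=f["tcp_pos"]);W=cloud("wrist",d,st)
# pencil lines: darkest pixel near each
g=cv2.cvtColor(p,cv2.COLOR_RGB2GRAY).astype(float)
L=[]
for c0,c1 in((276,292),(307,321)):
    uv=[]
    for r in range(136,260,2):
        row=g[r,c0:c1];q=np.median(row)-row
        if q.max()>10: w=np.clip(q-5,0,None); uv.append(((w*np.arange(c0,c1)).sum()/w.sum(),r))
    P=plane("wrist",uv,22,st)[:,:2];vx=cv2.fitLine(np.float32(P),cv2.DIST_HUBER,0,.01,.01).ravel()
    L.append((vx,P));print("line",len(uv),vx,"yaw",np.arctan(vx[1]/vx[0]),P.min(0),P.max(0))
z=W[...,2];v,u=np.mgrid[:480,:640]
top=(abs(z-92)<3)&(u>230)&(v<140)&(v>80);X=W[top];print("railtop",len(X),rect(X[:,:2]),np.median(X[:,2]))
# near edge of the rail top: max row per column; foot: first board row
ne=[];ft=[]
for c in list(range(330,390,3))+list(range(430,500,3)):
    r=np.where(top[:,c])[0]
    if len(r): ne.append((c,r.max()+.5))
    col=z[:170,c];r=np.where((abs(col-22)<2.5)&(np.arange(170)>105))[0]
    if len(r): ft.append((c,r.min()-.5))
for n,uv,h in(("near",ne,92),("foot",ft,22)):
    P=plane("wrist",uv,h,st)[:,:2];vx=cv2.fitLine(np.float32(P),cv2.DIST_HUBER,0,.01,.01).ravel();yaw=np.arctan2(vx[1],vx[0]);print(n,len(uv),vx,"normal yaw",(yaw%np.pi)-np.pi/2, uv[:2])
    # intersect with mid line
    for l,_ in L:
        t=np.linalg.solve(np.c_[vx[:2],-l[:2]],l[2:]-vx[2:]);print("  x-sect",vx[2:]+t[0]*vx[:2])
E
```

```text
line 62 [ 9.9315649e-01 -1.1679129e-01  6.0726599e+02  1.8133528e+02] yaw -0.11705844 [519.66097318 177.2561076 ] [642.636301   190.11536702]
line 62 [ 9.9321651e-01 -1.1627947e-01  5.7942029e+02  1.5338829e+02] yaw -0.11654311 [516.40855592 146.29857508] [639.01834032 160.73486759]
railtop 10029 (array([640.3,  49.2]), array([319. ,  18.3]), 83.26) 92.34873834963804
near 44 [1.22516274e-01 9.92466509e-01 6.32679688e+02 6.16456184e+01] normal yaw -0.12282491 [(330, np.float64(126.5)), (333, np.float64(126.5))]
  x-sect [646.8799  176.67685]
  x-sect [643.0849  145.93486]
foot 44 [1.23710066e-01 9.92318392e-01 6.31170227e+02 4.71938591e+01] normal yaw -0.12402785 [(330, np.float64(131.5)), (333, np.float64(131.5))]
  x-sect [647.30634 176.6267 ]
  x-sect [643.47437 145.88925]
```

Checks: line spacing is 31.0 mm, rail thickness 18.3 mm, yaw -0.117. The marks origin is about (580.6, 168.9). Now the bracket.

In the tool's units: -45 mm is -0.72, -22 mm is -0.352, -0.15 rad is -3.

>>> {"api": "drive_effector", "payload": {"steps": [{"pos": [-0.352, -0.72, 0], "aperture": 88}, {"pos": [-0.352, -0.72, 0], "aperture": 88}, {"pos": [-0.352, -0.72, 0], "aperture": 88}, {"pos": [-0.352, -0.72, 0], "aperture": 88}, {"turn": -3, "aperture": 88}, {"turn": -3, "aperture": 88}, {"turn": -3, "aperture": 88}, {"turn": -3, "aperture": 88}]}}

```text
time: 3.65
tcp_pos: [489.8, 337.3, 242.2]
tcp_rot: [-3.049, -0.758, -0.001]
wrist_force: [-0.5, -0.5, 0.5]
finger_gap: 87.8
grip_force: 0.0
```

>>> {"api": "drive_effector", "payload": {"steps": [{"aperture": 88}, {"aperture": 88}]}}

```text
time: 3.9
tcp_pos: [489.9, 337.5, 242.0]
tcp_rot: [-3.052, -0.745, -0.001]
wrist_force: [0.4, 0.2, 0.1]
finger_gap: 87.7
grip_force: 0.0
```

```bash
python3 - <<'E'
from h import *
s=bot.get_state();p,d=bot.snapshot("wrist");np.savez("pics/w2.npz",p=p,d=d,tcp_rot=s["tcp_rot"],tcp_pos=s["tcp_pos"]);cv2.imwrite("pics/w2.png",p[:,:,::-1])
E
```

```text
(no output)
```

View pics/w2.png

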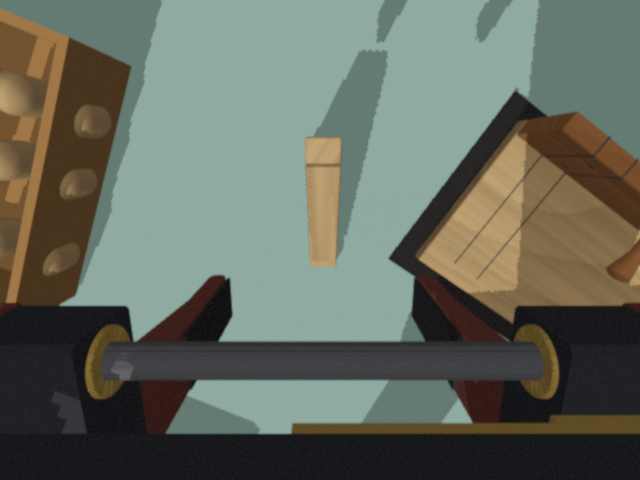

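The bracket is centred at columns 305–341, rows 137–266, nearly aligned with the tool. The leg top (z 105) is at rows 137–165.

```bash
python3 - <<'E'
from h import *
f=np.load("pics/w2.npz");p,d=f["p"],f["d"];st=dict(tcp_rot=f["tcp_rot"],tcp_pos=f["tcp_pos"]);W=cloud("wrist",d,st)
v,u=np.mgrid[:480,:640]
b=(u>290)&(u<355)&(v>120)&(v<285)&(W[...,2]>12)
X=W[b];print(len(X),rect(X[:,:2]),np.percentile(X[:,2],[1,50,99]))
t=X[abs(X[:,2]-105)<3];print("legtop",rect(t[:,:2]))
C=np.array([X[abs(X[:,2]-z)<4].mean(0) for z in range(24,92,6)]);l=cv2.fitLine(np.float32(C[:,:2]),cv2.DIST_HUBER,0,.01,.01).ravel()
print("yaw centreline",np.arctan(l[1]/l[0]))
yaw=np.arctan(l[1]/l[0]);e=np.array([np.cos(yaw),np.sin(yaw)]);n=np.array([-e[1],e[0]])
a=X[:,:2]@e;c=X[:,:2]@n;print("along",np.percentile(a,[.3,99.7]),"across",np.percentile(c,[.5,99.5]))
for q in(1,): 
    am=np.percentile(a,99.7)-65;cm=np.mean(np.percentile(c,[.5,99.5]));print("origin",am*e+cm*n)
R0=R.from_rotvec(st["tcp_rot"]).as_matrix();print("a",np.arctan2(R0[1,0],R0[0,0]),"tcp",st["tcp_pos"])
E
```

```text
4168 (array([502.8, 343.5]), array([129.,  28.]), 27.49) [ 20.13393954  82.70742488 106.69551869]
legtop (array([551.6, 368.8]), array([19.2, 27.6]), 27.41)
yaw centreline 0.4838742
along [540.9162316  669.39787342] across [56.20970117 83.94907398]
origin [502.41076399 343.20742922]
a 0.47881760903718396 tcp [489.91228162 337.53090448 241.9991423 ]
```

Size is 129 x 28 mm and the tool is already aligned. Grasp: along 12.7, across 0.7, down 187.

In the tool's units: 5 mm is 0.08, 45 mm is 0.72.

>>> {"api": "drive_effector", "payload": {"steps": [{"pos": [0.08, 0.0048, 0.72], "aperture": 80}, {"pos": [0.08, 0.0048, 0.72], "aperture": 70}, {"pos": [0.0432, 0.0016, 0.64], "aperture": 60}, {"pos": [0, 0, 0.48], "aperture": 60}, {"pos": [0, 0, 0.288], "aperture": 60}, {"pos": [0, 0, 0.144], "aperture": 60}, {"aperture": 60}, {"aperture": 60}]}}

```text
time: 4.95
tcp_pos: [502.1, 343.6, 56.3]
tcp_rot: [-3.05, -0.749, -0.004]
wrist_force: [-0.7, 0.1, 1.0]
finger_gap: 60.2
grip_force: 0.0
```

>>> {"api": "drive_effector", "payload": {"steps": [{"aperture": 20}, {"aperture": 20}, {"aperture": 20}, {"aperture": 20}, {"aperture": 20}, {"aperture": 20}]}}

```text
time: 5.7
tcp_pos: [501.5, 343.1, 54.7]
tcp_rot: [3.051, 0.749, 0.0]
wrist_force: [-0.1, -0.8, 1.8]
finger_gap: 27.8
grip_force: 30.0
```

Gripped at 27.8 mm with 30 N. Lift, turn square, and move to about 35 mm before the rail.

In the tool's units: -35 mm is -0.56, -30 mm is -0.48, 0.1 rad is 2.

>>> {"api": "drive_effector", "payload": {"steps": [{"pos": [0, 0, -0.24], "aperture": 20}, {"pos": [0, 0, -0.48], "aperture": 20}, {"pos": [0, 0, -0.56], "aperture": 20}, {"pos": [0, 0, -0.32], "turn": 2, "aperture": 20}, {"turn": 2.5, "aperture": 20}, {"turn": 2.5, "aperture": 20}, {"turn": 2.5, "aperture": 20}, {"turn": 2.46, "aperture": 20}]}}

```text
time: 6.7
tcp_pos: [501.4, 343.2, 155.5]
tcp_rot: [-3.135, 0.189, -0.001]
wrist_force: [-0.1, 0.3, -1.6]
finger_gap: 27.9
grip_force: 30.0
```

>>> {"api": "drive_effector", "payload": {"steps": [{"pos": [0.16, 0.4, 0], "aperture": 20}, {"pos": [0.24, 0.64, 0], "aperture": 20}, {"pos": [0.24, 0.64, 0], "aperture": 20}, {"pos": [0.208, 0.56, 0], "aperture": 20}, {"pos": [0.16, 0.384, 0], "aperture": 20}, {"aperture": 20}, {"aperture": 20}, {"aperture": 20}]}}

```text
time: 7.7
tcp_pos: [544.7, 174.0, 154.8]
tcp_rot: [-3.136, 0.18, -0.0]
wrist_force: [-0.5, 0.1, -0.8]
finger_gap: 27.9
grip_force: 30.0
```

```bash
python3 - <<'E'
from h import *
s=bot.get_state();p,d=bot.snapshot("wrist");np.savez("pics/w3.npz",p=p,d=d,tcp_rot=s["tcp_rot"],tcp_pos=s["tcp_pos"]);cv2.imwrite("pics/w3.png",p[:,:,::-1])
R0=R.from_rotvec(s["tcp_rot"]).as_matrix();print("a",np.arctan2(R0[1,0],R0[0,0]),"tcp",s["tcp_pos"],s["wrist_force"])
E
```

```text
a -0.11489203773218976 tcp [544.72491151 173.96735351 154.84474433] [-0.45767491  0.14519972 -0.81461863]
```

View pics/w3.png

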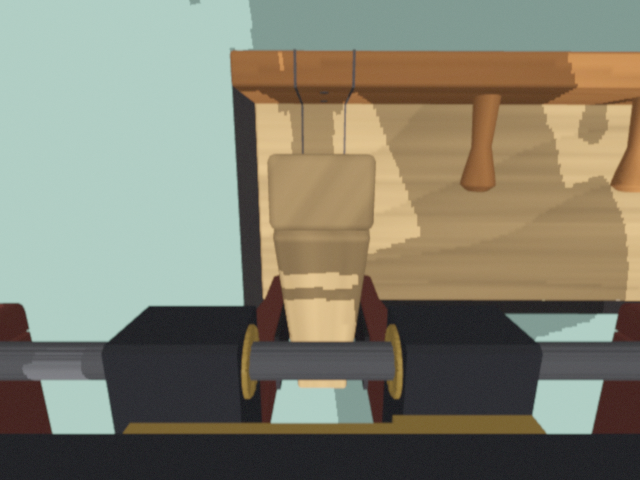

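The held bracket's leg top is at columns 268–375, rows 155–230. The lines on the board show between rows 103 and 153 at columns 303 and 345, and the rail foot is at row ~103. Next I'll work out the relative offset in the tool frame.

```bash
cat > rel.py <<'E'
from h import *
import sys
f=np.load(f"pics/{sys.argv[1]}.npz");p,d=f["p"],f["d"];st=dict(tcp_rot=f["tcp_rot"],tcp_pos=f["tcp_pos"]);W=cloud("wrist",d,st)
Rt=R.from_rotvec(st["tcp_rot"]).as_matrix();T=lambda P:(P-st["tcp_pos"])@Rt
v,u=np.mgrid[:480,:640];K=T(W)
g=cv2.cvtColor(p,cv2.COLOR_RGB2GRAY).astype(float)
L=[]
for c0,c1 in((296,309),(339,352)):
    uv=[]
    for r in range(110,150,2):
        row=g[r,c0:c1];q=np.median(row)-row
        if q.max()>8: w=np.clip(q-4,0,None);uv.append(((w*np.arange(c0,c1)).sum()/w.sum(),r))
    P=T(plane("wrist",uv,22,st))[:,:2];l=cv2.fitLine(np.float32(P),cv2.DIST_HUBER,0,.01,.01).ravel();L.append(l);print("line",len(uv),"tool angle",np.arctan(l[1]/l[0]),"y at x=100",l[3]+(100-l[2])*l[1]/l[0])
z=W[...,2]
lt=(u>250)&(u<390)&(v>140)&(v<240)&(K[...,2]<-45)&(K[...,2]>-56)
X=K[lt];print("legtop tool",rect(X[:,:2]),"z",np.median(X[:,2]),"xmax",np.percentile(X[:,0],99.5),"y",np.percentile(X[:,1],[.5,99.5]).round(2))
b=(u>260)&(u<380)&(v>240)&(v<330)&(K[...,2]<30);X=K[b];
C=[]
for z0 in range(-34,0,6):
    q=X[(abs(X[:,2]-z0)<3)]; q=q[abs(q[:,1])<13.5]
    if len(q)>30:C.append((np.median(q[:,0]),z0))
C=np.array(C);print("brace slope",np.polyfit(C[:,0],-C[:,1],1),"expected",74/98)
rt=(abs(z-92)<3)&(v<110)&(u>240);Y=K[rt];print("rail top",rect(Y[:,:2]))
uv=[(c,np.where(rt[:,c])[0].max()+.5) for c in range(370,470,4)]
P=T(plane("wrist",uv,92,st));k=np.polyfit(P[:,1],P[:,0],1);print("rail near x at y=0",k[1],"slope",k[0])
E
python3 rel.py w3
```

```text
line 20 tool angle 0.0026644028 y at x=100 -14.2037325
line 20 tool angle 0.0011098096 y at x=100 16.81689
legtop tool (array([54.9,  0.1]), array([28.2, 23.3]), 89.99) z -50.66086640274256 xmax 66.53636178501867 y [-13.66  13.82]
brace slope [ 0.79681493 11.96274143] expected 0.7551020408163265
rail top (array([109.8,  64.2]), array([ 18.6, 215.3]), 0.14)
rail near x at y=0 100.66470882314567 slope -0.0063514384873191625
```

Lateral offset is +1.25 mm, the gap to the rail is 34.6 mm, and it is square to within 0.005. Lower to ~5 mm above the board, then creep down.

>>> {"api": "drive_effector", "payload": {"steps": [{"pos": [0, 0.0192, 0.32], "turn": 0.04, "aperture": 20}, {"pos": [0, 0, 0.4], "aperture": 20}, {"pos": [0, 0, 0.288], "aperture": 20}, {"pos": [0, 0, 0.16], "aperture": 20}, {"aperture": 20}, {"aperture": 20}]}}

```text
time: 8.5
tcp_pos: [545.3, 171.9, 82.6]
tcp_rot: [-3.136, 0.185, -0.002]
wrist_force: [-0.1, -0.2, -0.6]
finger_gap: 27.5
grip_force: 30.0
```

>>> {"api": "drive_effector", "payload": {"steps": [{"pos": [0, 0, 0.032], "aperture": 20}, {"pos": [0, 0, 0.016], "aperture": 20}, {"aperture": 20}, {"aperture": 20}]}}

```text
time: 9.0
tcp_pos: [544.9, 171.8, 78.7]
tcp_rot: [-3.136, 0.186, -0.0]
wrist_force: [0.3, 0.5, -1.2]
finger_gap: 27.6
grip_force: 30.0
```

>>> {"api": "drive_effector", "payload": {"steps": [{"pos": [0, 0, 0.016], "aperture": 20}, {"aperture": 20}, {"aperture": 20}]}}

```text
time: 9.38
tcp_pos: [544.8, 171.8, 77.6]
tcp_rot: [-3.136, 0.186, 0.0]
wrist_force: [-0.5, -0.3, -0.9]
finger_gap: 28.2
grip_force: 30.0
```

Hovering about 1 mm above the board. Slide forward ~31 mm, then creep in to the rail.

>>> {"api": "drive_effector", "payload": {"steps": [{"pos": [0.096, 0, 0], "aperture": 20}, {"pos": [0.16, 0, 0], "aperture": 20}, {"pos": [0.128, 0, 0], "aperture": 20}, {"pos": [0.064, 0, 0], "aperture": 20}, {"pos": [0.032, 0, 0], "aperture": 20}, {"aperture": 20}, {"aperture": 20}]}}

```text
time: 10.25
tcp_pos: [574.5, 168.3, 77.7]
tcp_rot: [-3.136, 0.185, 0.0]
wrist_force: [0.2, -0.7, -0.9]
finger_gap: 27.8
grip_force: 30.0
```

>>> {"api": "drive_effector", "payload": {"steps": [{"pos": [0, 0, 0.008], "aperture": 20}, {"aperture": 20}, {"aperture": 20}]}}

```text
time: 10.62
tcp_pos: [574.6, 168.3, 77.2]
tcp_rot: [-3.136, 0.185, -0.0]
wrist_force: [-0.3, -0.3, -0.6]
finger_gap: 27.6
grip_force: 30.0
```

>>> {"api": "drive_effector", "payload": {"steps": [{"pos": [0, 0, 0.008], "aperture": 20}, {"aperture": 20}, {"aperture": 20}]}}

```text
time: 11.0
tcp_pos: [574.7, 168.3, 76.8]
tcp_rot: [-3.136, 0.186, -0.0]
wrist_force: [-0.4, 0.9, 0.4]
finger_gap: 27.8
grip_force: 30.0
```

In the tool's units: 0.4 mm is 0.0064.

>>> {"api": "drive_effector", "payload": {"steps": [{"pos": [0, 0, 0.0064], "aperture": 20}, {"aperture": 20}, {"aperture": 20}]}}

```text
time: 11.38
tcp_pos: [574.7, 168.2, 76.7]
tcp_rot: [-3.136, 0.186, -0.0]
wrist_force: [-3.3, -0.8, 3.6]
finger_gap: 28.0
grip_force: 30.0
```

>>> {"api": "drive_effector", "payload": {"steps": [{"aperture": 20}]}}

```text
time: 11.5
tcp_pos: [574.7, 168.3, 76.7]
tcp_rot: [-3.136, 0.186, -0.0]
wrist_force: [-3.1, -2.2, 5.6]
finger_gap: 27.6
grip_force: 30.0
```

In the tool's units: 2 mm is 0.032.

>>> {"api": "drive_effector", "payload": {"steps": [{"pos": [0.032, 0, 0], "aperture": 20}, {"aperture": 20}, {"aperture": 20}]}}

```text
time: 11.88
tcp_pos: [576.8, 168.2, 76.7]
tcp_rot: [-3.136, 0.185, -0.001]
wrist_force: [-3.1, 0.5, 5.4]
finger_gap: 27.8
grip_force: 30.0
```

>>> {"api": "drive_effector", "payload": {"steps": [{"pos": [0.016, 0, 0], "aperture": 20}, {"aperture": 20}, {"aperture": 20}]}}

```text
time: 12.25
tcp_pos: [577.7, 168.1, 76.7]
tcp_rot: [-3.136, 0.185, -0.0]
wrist_force: [-3.2, 1.1, 4.6]
finger_gap: 27.4
grip_force: 30.0
```

>>> {"api": "drive_effector", "payload": {"steps": [{"pos": [0.008, 0, 0], "aperture": 20}, {"aperture": 20}, {"aperture": 20}]}}

```text
time: 12.62
tcp_pos: [578.1, 168.1, 76.7]
tcp_rot: [-3.136, 0.185, -0.0]
wrist_force: [-4.2, -0.1, 5.0]
finger_gap: 28.0
grip_force: 30.0
```

Seated with about 5 N down; drag is about 3 N. Creep on.

>>> {"api": "drive_effector", "payload": {"steps": [{"pos": [0.008, 0, 0], "aperture": 20}, {"aperture": 20}, {"aperture": 20}]}}

```text
time: 13.0
tcp_pos: [578.6, 168.1, 76.7]
tcp_rot: [-3.136, 0.185, -0.0]
wrist_force: [-3.7, -0.3, 5.2]
finger_gap: 27.8
grip_force: 30.0
```

>>> {"api": "drive_effector", "payload": {"steps": [{"pos": [0.0064, 0, 0], "aperture": 20}, {"aperture": 20}, {"aperture": 20}]}}

```text
time: 13.38
tcp_pos: [579.0, 168.0, 76.7]
tcp_rot: [-3.136, 0.185, -0.0]
wrist_force: [-3.8, 0.7, 5.8]
finger_gap: 28.0
grip_force: 30.0
```

>>> {"api": "drive_effector", "payload": {"steps": [{"pos": [0.0064, 0, 0], "aperture": 20}, {"aperture": 20}, {"aperture": 20}]}}

```text
time: 13.75
tcp_pos: [579.1, 168.0, 76.7]
tcp_rot: [-3.136, 0.185, 0.001]
wrist_force: [-5.1, 0.3, 6.2]
finger_gap: 27.8
grip_force: 30.0
```

Contact is just starting. Check the lateral fit with the wrist camera before pressing.

```bash
python3 - <<'E'
from h import *
s=bot.get_state();p,d=bot.snapshot("wrist");np.savez("pics/w4.npz",p=p,d=d,tcp_rot=s["tcp_rot"],tcp_pos=s["tcp_pos"])
cv2.imwrite("pics/w4.png",cv2.resize(p[0:260,200:460,::-1],(600,600),interpolation=cv2.INTER_CUBIC))
E
```

```text
(no output)
```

View pics/w4.png

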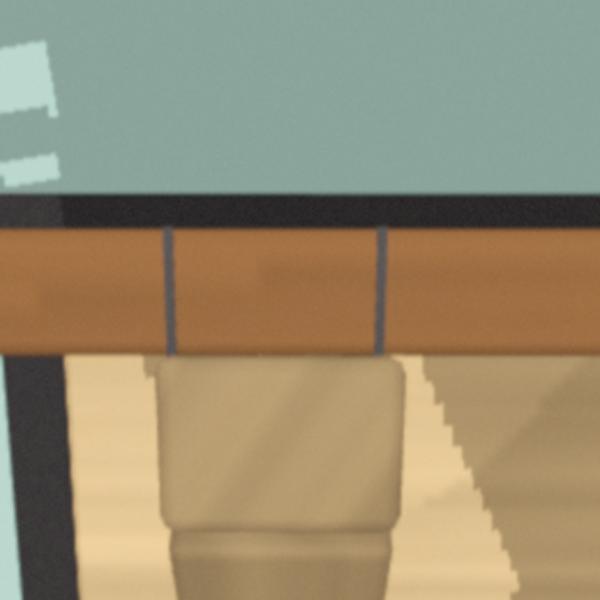

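The lines reach the rail's near edge at crop columns 171 and 380, and the leg top spans 158–405. Scaled for height, that is 0.9 mm off centre, well inside 5 mm, and the leg lies flush along the rail. Now I'll build up the push.

>>> {"api": "drive_effector", "payload": {"steps": [{"pos": [0.0048, 0, 0], "aperture": 20}, {"aperture": 20}, {"aperture": 20}]}}

```text
time: 14.18
tcp_pos: [579.1, 168.0, 76.7]
tcp_rot: [-3.136, 0.185, 0.002]
wrist_force: [-5.8, 0.6, 5.0]
finger_gap: 27.7
grip_force: 30.0
```

>>> {"api": "drive_effector", "payload": {"steps": [{"pos": [0.0048, 0, 0], "aperture": 20}, {"aperture": 20}, {"aperture": 20}]}}

```text
time: 14.55
tcp_pos: [579.1, 168.0, 76.7]
tcp_rot: [-3.136, 0.185, 0.003]
wrist_force: [-8.0, -0.1, 7.5]
finger_gap: 27.2
grip_force: 30.0
```

>>> {"api": "drive_effector", "payload": {"steps": [{"pos": [0.0032, 0, 0], "aperture": 20}, {"aperture": 20}, {"aperture": 20}]}}

```text
time: 14.92
tcp_pos: [579.1, 168.0, 76.7]
tcp_rot: [-3.136, 0.185, 0.004]
wrist_force: [-9.3, 0.6, 8.3]
finger_gap: 27.6
grip_force: 30.0
```

>>> {"api": "drive_effector", "payload": {"steps": [{"pos": [0.0064, 0, -0.0032], "aperture": 20}, {"aperture": 20}, {"aperture": 20}]}}

```text
time: 15.3
tcp_pos: [579.1, 168.0, 76.7]
tcp_rot: [-3.136, 0.184, 0.005]
wrist_force: [-9.8, -0.3, 7.4]
finger_gap: 27.6
grip_force: 30.0
```

>>> {"api": "drive_effector", "payload": {"steps": [{"pos": [0.0048, 0, -0.0016], "aperture": 20}, {"aperture": 20}, {"aperture": 20}]}}

```text
time: 15.68
tcp_pos: [579.2, 168.0, 76.8]
tcp_rot: [-3.136, 0.184, 0.006]
wrist_force: [-11.3, 0.2, 8.2]
finger_gap: 27.9
grip_force: 30.0
```

>>> {"api": "drive_effector", "payload": {"steps": [{"pos": [0.0048, 0, -0.0016], "aperture": 20}, {"aperture": 20}, {"aperture": 20}]}}

```text
time: 16.05
tcp_pos: [579.1, 168.0, 76.7]
tcp_rot: [3.136, -0.184, -0.008]
wrist_force: [-12.5, 0.8, 8.4]
finger_gap: 28.0
grip_force: 30.0
```

In the tool's units: 0.5 mm is 0.008, -0.2 mm is -0.0032.

>>> {"api": "drive_effector", "payload": {"steps": [{"pos": [0.008, 0, -0.0032], "aperture": 20}, {"aperture": 20}, {"aperture": 20}]}}

```text
time: 16.42
tcp_pos: [579.2, 167.9, 76.7]
tcp_rot: [3.136, -0.184, -0.009]
wrist_force: [-14.1, 1.1, 7.4]
finger_gap: 28.1
grip_force: 30.0
```

>>> {"api": "drive_effector", "payload": {"steps": [{"pos": [0.0064, 0, -0.0016], "aperture": 20}, {"aperture": 20}, {"aperture": 20}]}}

```text
time: 16.8
tcp_pos: [579.3, 167.9, 76.7]
tcp_rot: [3.136, -0.184, -0.011]
wrist_force: [-14.6, 0.5, 8.5]
finger_gap: 27.6
grip_force: 30.0
```

>>> {"api": "drive_effector", "payload": {"steps": [{"pos": [0.0064, 0, -0.0016], "aperture": 20}, {"aperture": 20}, {"aperture": 20}, {"aperture": 20}]}}

```text
time: 17.3
tcp_pos: [579.3, 167.9, 76.7]
tcp_rot: [3.136, -0.184, -0.012]
wrist_force: [-15.4, 1.0, 8.2]
finger_gap: 27.8
grip_force: 30.0
```

>>> {"api": "drive_effector", "payload": {"steps": [{"pos": [0.008, 0, -0.0016], "aperture": 20}, {"aperture": 20}, {"aperture": 20}, {"aperture": 20}]}}

```text
time: 17.8
tcp_pos: [579.4, 167.9, 76.7]
tcp_rot: [3.136, -0.184, -0.014]
wrist_force: [-18.2, 1.3, 9.4]
finger_gap: 27.5
grip_force: 30.0
```

>>> {"api": "drive_effector", "payload": {"steps": [{"aperture": 20}, {"aperture": 20}, {"aperture": 20}, {"aperture": 20}, {"aperture": 20}, {"aperture": 20}, {"aperture": 20}, {"aperture": 20}]}}

```text
time: 18.8
tcp_pos: [579.4, 167.9, 76.7]
tcp_rot: [3.136, -0.184, -0.014]
wrist_force: [-17.6, -0.2, 9.4]
finger_gap: 27.8
grip_force: 30.0
```

```bash
python3 - <<'E'
from h import *
s=bot.get_state();p,d=bot.snapshot("wrist");np.savez("pics/w5.npz",p=p,d=d,tcp_rot=s["tcp_rot"],tcp_pos=s["tcp_pos"])
W=cloud("wrist",d,s);K=(W-s["tcp_pos"])@R.from_rotvec(s["tcp_rot"]).as_matrix()
v,u=np.mgrid[:480,:640]
lt=(u>270)&(u<372)&(v>158)&(v<225);X=W[lt];A=np.c_[X[:,:2]-X[:,:2].mean(0),np.ones(len(X))];k=np.linalg.lstsq(A,X[:,2],rcond=None)[0];print("legtop slope,z",k,np.median(X[:,2]))
pk,dk=bot.snapshot("side");cv2.imwrite("pics/s2.png",cv2.resize(pk[120:300,210:390,::-1],(600,600),interpolation=cv2.INTER_CUBIC))
E
```

```text
 ** On entry to DLASCL parameter number  4 had an illegal value
 ** On entry to DLASCL parameter number  4 had an illegal valueTraceback (most recent call last):
  File "<stdin>", line 5, in <module>
    x, resids, rank, s = _umath_linalg.lstsq(a, b, rcond,
                         ~~~~~~~~~~~~~~~~~~~^^^^^^^^^^^^^
                                             signature=signature)
                                             ^^^^^^^^^^^^^^^^^^^^
    raise LinAlgError("SVD did not converge in Linear Least Squares")
numpy.linalg.LinAlgError: SVD did not converge in Linear Least Squares
```

```bash
python3 - <<'E'
from h import *
f=np.load("pics/w5.npz");d=f["d"];s=dict(tcp_rot=f["tcp_rot"],tcp_pos=f["tcp_pos"])
W=cloud("wrist",d,s);v,u=np.mgrid[:480,:640]
lt=(u>270)&(u<372)&(v>158)&(v<225)&(abs(W[...,2]-127)<5);X=W[lt];print(len(X))
A=np.c_[X[:,:2]-X[:,:2].mean(0),np.ones(len(X))];print("legtop slope,z",np.linalg.lstsq(A,X[:,2],rcond=None)[0],rect(X[:,:2]))
b=(abs(W[...,2]-22)<4)&(v>170)&(v<250)&(u>400)&(u<600);X=W[b];A=np.c_[X[:,:2]-X[:,:2].mean(0),np.ones(len(X))];print("board",len(X),np.linalg.lstsq(A,X[:,2],rcond=None)[0])
pk,dk=bot.snapshot("side");cv2.imwrite("pics/s2.png",cv2.resize(pk[120:300,210:390,::-1],(600,600),interpolation=cv2.INTER_CUBIC))
s=bot.get_state();print(s["wrist_force"],s["grip_force"],s["torque"])
E
```

```text
6632
legtop slope,z [-1.29251939e-02 -2.98304652e-03  1.27454141e+02] (array([636.3, 161.2]), array([26.6, 16.9]), 83.32)
board 12733 [-1.23903591e-03  1.33703382e-03  2.24819171e+01]
[-18.1324371   -0.17013645   9.33697561] 30.003671050071716 [-0.05156329  2.60556142 -0.05636678]
```

View pics/s2.png

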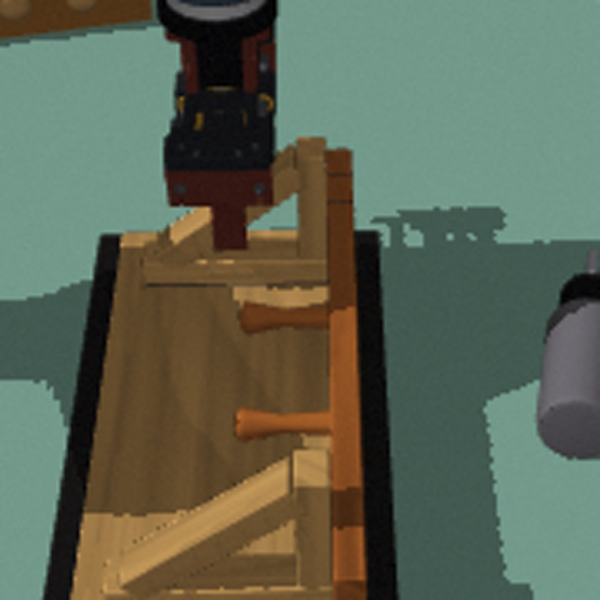

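Side view: the leg is flush on the rail at crop (325,150–275), the foot is on the board at (150–325,272), and the other objects are untouched. The tilt of about 0.012 rad is within 0.04. The push is steady at about 18 N at the wrist, which leaves roughly 13–18 N on the rail. Handing in.

```bash
python3 -c "
from cell import bot
print(bot.close_job())"
```

```text
the job is handed in; nothing more can be done
None
```

The job is handed in with the robot still gripping the bracket: it stands between the pencil lines, about 1 mm off centre, flush against the rail and square. The push on the rail is an estimated 13–18 N: the wrist reads a steady 18 N, less up to 5 N of drag on the board. The judge returned no verdict.

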